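# Draw out the sprung shelf magnifier over the pellet-size card and hold it

### The arm

A 6-joint arm with a two-finger parallel gripper is mounted at the origin on the work surface. World frame = base frame: x ahead of the robot, y to its left, z up, the work surface at z = 0. Lengths are in m, angles in rad, forces in N, time in s.
With the tool pointing down it reaches from about 0.35 to 0.875 m from the base axis. Payload 4.2 kg.
Tool frame: the origin (TCP) lies midway between the tips of the shut fingers; the grasp point (between the pads) lies 19 mm behind it; z points along the fingers, x is the direction in which the jaws open and shut, and the axes are right-handed (so a half turn about z gives the same grasp; the last joint's range is limited). The gripper opens to 85 mm and grips with 20 to 120 N. Pads are 22 mm wide; open, the fingers measure 114 mm over their backs; the gripper's body (76 mm by 85 mm) begins 54 mm behind the grasp point. The pads swing forward as they close: fully open they stand 13 mm farther back than shut.
Start: joints at [-1.06, 0.385, 0.008, 0, -1.194, -0.259], TCP at [0.156, -0.605, 0.231] pointing down, gripper open.
Joint ranges: [-3.14, 3.14], [-1.21, 2.06], [-1.07, 1.41], [-3.16, 2.05], [-2.99, -0.16], [-3.1, 3.1]. Speed limits (rad/s): [2.79, 2.79, 3.14, 3.14, 3.14, 3.14].

### API

Orientations are given as a rotation vector (axis times angle).
In Python, from rig import bot, snapshot, camera_info, workorder, spot_in, cut_out, spot_point gives the robot as it stands. The module is installed in compiled form; this text tells all that it offers.
- The arm moves only by the tool play_rows, never from a script. Its argument "commands" is a list of rows, each a list of 7 numbers: the shift along the world's x, y, z in mm, then the turn, a rotation vector about the world's x, y, z in rad, then the opening, from -1 (shut) to 1 (fully open), so that 0 is half open. In form: [[x, y, z, ax, ay, az, jaw], ...]. A call has 1 to 20 rows; each row is the pose to reach, as a shift and turn from the pose commanded when the call began; what a row does not reach only later rows make up. A row lasts 1/12 s, in which the tool goes at most 41.7 mm and 7.16 degrees, less where a joint would pass 70% of its speed; a pose out of reach is approached as far as the arm can. A call with a gripper value outside its range is refused whole. The fingers move at their own pace and stop on an object; "force" is the grip in N (left out, the last holds). Time passes only in rows, so rows that repeat a pose let the fingers close. It gives the time, the measured TCP pose, the force and the opening at its end, in the units of the state.
- bot.get_obs(): the state, without advancing time (a new reading comes with each control period).
- snapshot(name): name is "scene" or "top"; returns the picture (420x560x3 uint8, red, green, blue); there is no depth.
- camera_info(name): a dict with "fx", "fy", "cx", "cy" (pixels), "dist_coeffs" ([k1, k2, p1, p2, k3] as OpenCV has them; the pictures are not rectified), "cam_to_world" (4x4, takes a point from camera to world coordinates). Camera axes: x right, y up, looking along -z (the intrinsics and any distortion apply to the point x, -y, -z); pixel columns grow to the right and rows downward; lengths in m; the calibration is good to about 2 mm. A picture is of the moment at which its call begins. camera_info takes no time and is no camera call.
- workorder.sign_off(): hands the job in, once; it reports no verdict.
Trained networks look in the newest picture that a camera, given by its name, has taken for a name from the list of things; names that differ only in an ending like _2 or _b are one class to them, and where a whole thing is asked for, a point or a joint stands for the part that bears it (a point fixed in the world has none). Each returns a list of dicts, best first, with "p" (0 to 1); they miss things now and then, are a little off and sometimes report something else, mostly with a low value. They report only what shows in the picture. A call takes as long as a camera call. They do not tell look-alikes from the thing itself.
- spot_in(camera, thing): "extent" ([left, top, width, height] in pixels, round what is visible of it).
- cut_out(camera, thing): "pixels" (420x560 bool, what is visible of it) and "extent" ([left, top, width, height] in pixels, round what is visible of it).
- spot_point(camera, thing): "pixel" ([column, row] in pixels: a listed point, or the origin of a listed thing).
The state is a dict: "time": time; "joints": joint angles; "qvel": joint speeds; "joint_efforts": joint torques, N m; "eef_pos": TCP position; "orientation": TCP orientation; "ft_force": force on the tool from outside, world axes, zero at the start; "torque": the same for the moment, N m; "opening": finger opening in m.
Only numpy, scipy, OpenCV 4.12 (cv2) and the standard library are available. Lean on these libraries where they do the work, as an engineer would, in place of code of your own. Each camera call takes 0.05 s, during which the arm holds its last target.

### The job

The yellow food canister has been left standing on the pellet-size card: set it upright on the glass shelf, completely off the card. Then pull the sprung reading magnifier out by its blue knob until the red ring on its rod has just come out whole at the mouth of the tube, so that the lens is over the card, and finish still holding it there against its spring, without ever letting it snap back. Leave the driftwood, the tweezers and the airstone where they are.

Things in the scene. Friction and masses are not known exactly. Their poses are not given: they have to be found in the camera images.
- shelf (a point): Middle of the clear tempered glass shelf's top, 60 mm above the work surface, x = 582, y = 0 mm, axes as world. Shelf: 435 mm along x, 842 mm along y, in a cabinet with no roof: framed glass side panels and glass back, 170 mm high, at its ends and behind it. Fixed stock boxes 100 mm tall on it at y above 368 mm. Door leaves 155 mm high folded back at x 340 to 395, |y| 445 to 855 mm.
- reader: Magnifier's fixed part. Origin on the glass shelf under the tube mouth; x is horizontal, the way the rod pulls out (within 26 degrees of world +y), y to the left of that, z up. Aluminium tube, 25 mm over its black end rings, along x from -190 to 0 mm, axis 50 mm above the shelf, in two suction-cup clips. Place and heading vary.
- tube_mouth (a point): Centre of the tube's mouth, where the rod comes out (50 mm above the shelf, axes as reader).
- card_center (a point): Centre of the top of the white pellet-size card with coloured dots: 110 mm along x, 100 mm along y, 2 mm thick, fixed flat on the shelf, 167 mm ahead of the tube mouth. Axes as reader. The lens centre is right above it when the rod is at its mark.
- lens_rod (a joint): How far the 10 mm steel rod with the lens is out, m: 0 home, 0.150 end stop. The red ring on it, 8 mm wide, is hidden in the tube, begins to show at 0.104 and is just out whole at 0.112, the length mark. An inner spring pulls it back: 3 N at home, 45 N/m more with travel, 8 N at the mark; let go, it snaps home.
- lens (a point): Centre of the lens: round black frame 82 mm across, 8 mm thick, level, its middle 50 mm above the shelf, 55 mm ahead of the tube mouth when home. Moves with the rod.
- knob (a point): Middle of the upright blue pull knob, 16 mm in diameter, 72 mm above the shelf; it stands from 54 to 90 mm above the shelf on an 18 mm wide lug, 52 mm beyond the lens centre (107 mm ahead of the tube mouth when home). Moves with the rod; free air on both sides (along reader y) down to the shelf.
- canister: Loose yellow plastic food canister with ribbed screw-top lid, upright cylinder: body 54 mm in diameter with an orange label, lid 58 mm over its ribs (56 mm to grip) from 76 mm to the top at 95 mm; 90 to 180 g. Origin: centre of its underside, z up. Stands on the card at the start, blocking the lens.
- driftwood: Loose brown ceramic driftwood replica, about 170 mm long (its x), 60 mm wide, 70 mm high, lying on the shelf beside the tube on the side away from the robot; origin under its middle. To be left alone.
- tweezer: Loose chrome steel tweezers, 160 mm long (its x), 20 mm wide, 8 mm high, lying on the shelf beside the tube on the robot's side; origin under its middle. To be left alone.
- airstone: Loose round black airstone, 50 mm in diameter, 18 mm high, with a grey nipple to 38 mm; standing on the shelf near its left end; origin centre of its underside. To be left alone.
There are look-alikes about, which are no part of the job. Of the things that look like the canister, the middle-sized one is meant.

How it is judged:
By the outcome, as a careful person would: the job done as asked, in the order asked, and still so for the second after the job is handed in, while the arm keeps its last pose, push and grip.
It also fails if it takes over 58 s, if anything falls off the work surface, if the arm or the gripper's body presses on something with over 40 N, if the wrist force passes 120 N, or if a joint passes its speed limit or range.

## Working session

There is one attempt and no reset: what is moved stays moved. The work goes in short steps, Python scripts to look and compute and a tool call to move; the robot and the scene stay as the last step left them, time stands still between calls to the robot, and variables do not carry over. Pictures are saved under pics/ and viewed, and the job is handed in when it is done.

Besides the shell and the picture viewer there is one more tool, called after "Request:" as a command line: name --pt "numbers of a row" for each row, then --argument value for the rest. play_rows: Moves the arm, as the interface text tells. Its arguments: {"type":"object","properties":{"commands":{"type":"array"},"force":{"type":"number"}},"required":["commands"]}

```bash
mkdir -p pics
python3 - <<'E'
from rig import bot, snapshot, camera_info, spot_in, spot_point
import cv2
for n in ("scene","top"):
    im=snapshot(n); cv2.imwrite(f"pics/{n}0.png",im[:,:,::-1])
    ci=camera_info(n); print(n,{k:(v if not hasattr(v,'tolist') else v.tolist()) for k,v in ci.items()})
for n in ("scene","top"):
  for t in ("canister","knob","tube_mouth","card_center","lens"):
    print(n,t,[(round(d['p'],2),[round(float(v)) for v in d['pixel']]) for d in spot_point(n,t)])
print(bot.get_obs())
E
```

```text
scene {'fx': 423.2465041740787, 'fy': 423.2465041740787, 'cx': 282.4798146528846, 'cy': 212.27308492425072, 'dist_coeffs': [0.02786470281326079, 0.0, 0.0, 0.0, 0.0], 'cam_to_world': [[0.8249596690427581, -0.47110292851125296, 0.31225562477077085, 0.8638969387961986], [0.565128675659637, 0.6957941027926942, -0.4432833703920044, -0.4447395121895362], [-0.008433528327339004, 0.5421555102247245, 0.8402358468507047, 1.027480377826903], [0.0, 0.0, 0.0, 1.0]]}
top {'fx': 463.3186556979979, 'fy': 463.3186556979979, 'cx': 276.8180172413244, 'cy': 204.8088623434895, 'dist_coeffs': [-0.013772762575672302, 0.0, 0.0, 0.0, 0.0], 'cam_to_world': [[0.023557084782147554, 0.9854530786643699, -0.1683071403936323, 0.3461209615145312], [-0.9996698696275943, 0.024946985934163817, 0.006148142121734312, 0.028147011886500095], [0.010257461445948463, 0.1681067447894812, 0.9857154289352323, 1.051042746729205], [0.0, 0.0, 0.0, 1.0]]}
scene canister [(0.72, [248, 161]), (0.7, [143, 275]), (0.58, [308, 220])]
scene knob [(0.88, [286, 220])]
scene tube_mouth [(0.97, [258, 246]), (0.24, [309, 220])]
scene card_cent
[... 218 characters left out ...]
 [248, 180])]
top lens [(0.81, [301, 189])]
{'time': 0.6, 'joints': array([-1.06038328e+00,  3.84688465e-01,  7.91913271e-03, -3.83614493e-05,
       -1.19400600e+00, -2.58580199e-01]), 'qvel': array([ 0.00054823, -0.00049905, -0.00144913,  0.00011387, -0.00019643,
       -0.00071034]), 'joint_efforts': array([ 3.67862085e-04, -3.91830361e+01,  1.88529128e+01,  4.18882236e+00,
       -3.96101950e-04, -2.79553788e-06]), 'eef_pos': array([ 0.1557555 , -0.60526081,  0.23132085]), 'orientation': array([1.92487405e+00, 2.48279186e+00, 3.87203298e-05]), 'ft_force': array([ 0.46578753, -0.0905572 ,  0.09865814]), 'torque': array([0.03751224, 0.0179925 , 0.00796231]), 'opening': 0.08522383097870688}
```

View pics/scene0.png

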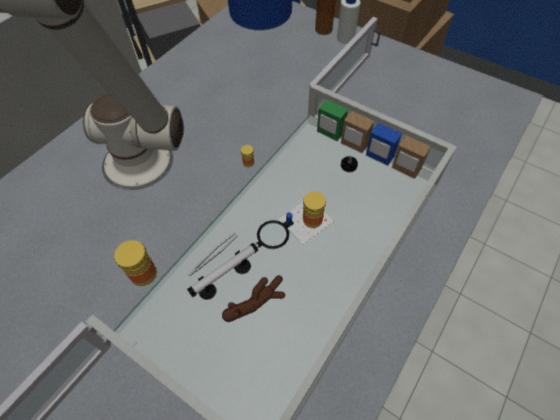

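View pics/top0.png

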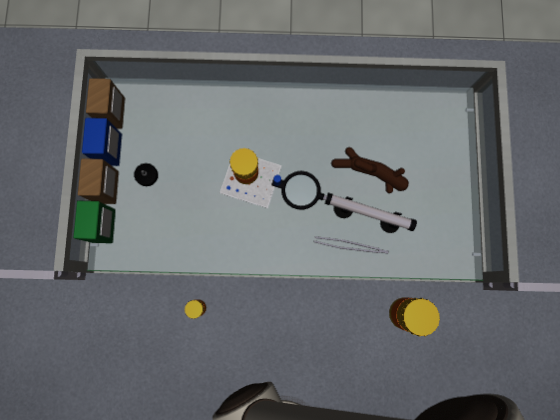

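The view shows three candidate canisters (scene pixels): small at (248,156) on the table, large at (137,265) on the table, and middle-sized at (314,210) on the card. The middle-sized one on the card fits. I'll confirm it in a crop and measure.

```bash
cat > h.py <<'E'
import numpy as np, cv2
from rig import camera_info
def ray(n,px):
    c=camera_info(n);K=np.array([[c['fx'],0,c['cx']],[0,c['fy'],c['cy']],[0,0,1]])
    u=cv2.undistortPoints(np.array([[px]],float),K,np.array(c['dist_coeffs']))[0,0]
    T=np.array(c['cam_to_world']);return T[:3,3],T[:3,:3]@np.array([u[0],-u[1],-1])
def onz(n,px,z):
    o,d=ray(n,px);return o+d*(z-o[2])/d[2]
def proj(n,P):
    c=camera_info(n);K=np.array([[c['fx'],0,c['cx']],[0,c['fy'],c['cy']],[0,0,1]])
    T=np.linalg.inv(np.array(c['cam_to_world']));P=np.atleast_2d(P);q=P@T[:3,:3].T+T[:3,3];q=q*[1,-1,-1]
    return cv2.projectPoints(q,np.zeros(3),np.zeros(3),K,np.array(c['dist_coeffs']))[0][:,0]
E
python3 - <<'E'
from h import *
from rig import cut_out,spot_point
a=cv2.imread('pics/scene0.png');b=cv2.imread('pics/top0.png')
A=cv2.resize(a[170:290,180:340],None,fx=5,fy=5,interpolation=cv2.INTER_CUBIC)
B=cv2.resize(b[140:240,210:430],None,fx=3.6,fy=3.6,interpolation=cv2.INTER_CUBIC)
cv2.imwrite('pics/s1.png',A);cv2.imwrite('pics/t1.png',B)
for n in('scene','top'):
  for t in('canister','lens','driftwood','tweezer','airstone'):
    for d in cut_out(n,t):
      if t=='lens':
        pass
      print(n,t,round(d['p'],2),np.round(d['extent']))
  for t,z in(('knob',.132),('tube_mouth',.11),('card_center',.062),('lens',.11),('canister',.062),('driftwood',.06),('tweezer',.06),('airstone',.06)):
    for d in spot_point(n,t): print(n,t,round(d['p'],2),np.round(d['pixel'],1),np.round(onz(n,d['pixel'],z)*1000))
E
```

```text
scene canister 0.87 [298. 192.  31.  38.]
scene canister 0.81 [115. 241.  44.  46.]
scene canister 0.69 [241. 146.  12.  26.]
scene lens 0.67 [253. 212.  43.  40.]
scene lens 0.37 [190. 203. 144.  97.]
scene driftwood 0.6 [222. 274.  60.  44.]
scene tweezer 0.61 [190. 233.  46.  41.]
scene airstone 0.58 [340. 156.  16.  20.]
scene knob 0.88 [285.7 219.5] [550.  15. 132.]
scene tube_mouth 0.97 [258.2 246.1] [529. -76. 110.]
scene tube_mouth 0.24 [309.1 220.5] [593.  57. 110.]
scene card_center 0.66 [308.7 222. ] [581.  78.  62.]
scene lens 0.72 [266.9 234.4] [528. -37. 110.]
scene canister 0.72 [248.5 160.7] [320. 158.  62.]
scene canister 0.7 [142.7 274.6] [ 322. -281.   62.]
scene canister 0.58 [307.9 220. ] [575.  82.  62.]
scene driftwood 0.87 [255.9 301.9] [ 596. -180.   60.]
scene tweezer 0.66 [211.8 252.6] [ 424. -137.   60.]
scene tweezer 0.34 [254.6 243.7] [499. -55.  60.]
scene airstone 0.73 [346.2 164.2] [564. 308.  60.]
scene airstone 0.38 [258.3 258.4] [532. -84.  60.]
top canister 0.85 [232. 150.  24.  36.]
top canister 0.73 [389. 294.  51.  40.]
top canister 0.72 [184. 296.  23.  22.]
top lens 0.83 [271. 168.  56.  39.]
top lens 0.54 [335. 146.  72.  46.]
top driftwood 0.91 [334. 146.  73.  47.]
top driftwood 0.36 [273. 169.  51.  40.]
top tweezer 0.49 [336. 240.  50.  12.]
top airstone 0.76 [133. 162.  24.  23.]
top knob 0.92 [276.7 176.5] [561.  24. 132.]
top tube_mouth 0.61 [248.4 175.8] [567.  83. 110.]
top tube_mouth 0.6 [327.6 198. ] [524. -82. 110.]
top card_center 0.91 [248.1 180. ] [568.  86.  62.]
top lens 0.81 [300.6 189.3] [541. -26. 110.]
top canister 0.57 [249.2 174. ] [582.  84.  62.]
top canister 0.55 [198.2 305.5] [298. 181.  62.]
top driftwood 0.57 [370.8 171.1] [ 596. -183.   60.]
top tweezer 0.5 [350.9 246.6] [ 429. -139.   60.]
top airstone 0.61 [148.4 175.2] [574. 305.  60.]
top airstone 0.5 [298.9 191.3] [546. -26.  60.]
```

View pics/s1.png

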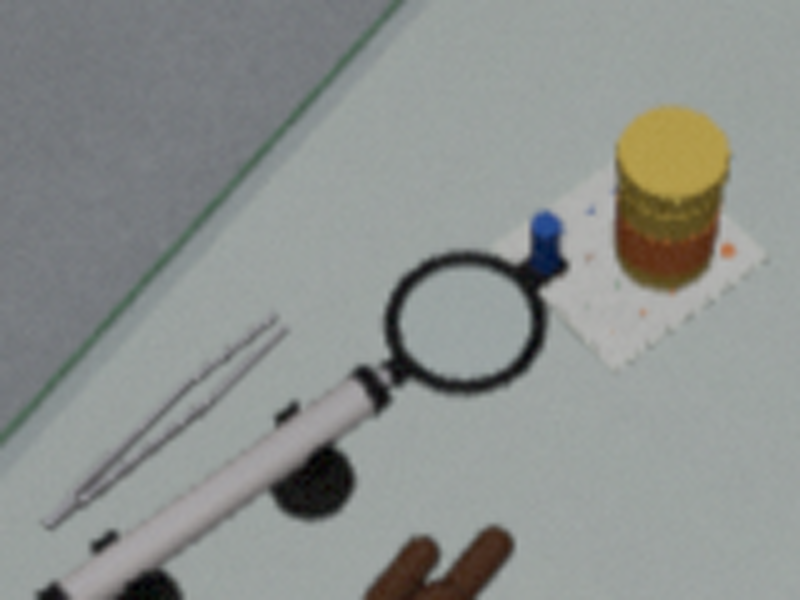

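View pics/t1.png

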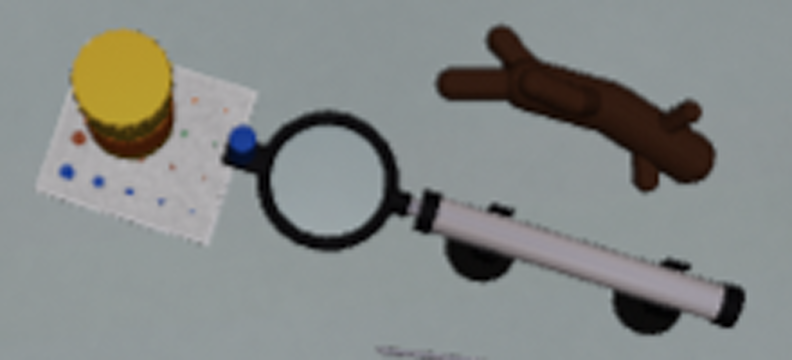

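Crop confirms: yellow canister with orange label on the card, mid-sized, lid centre at about top (243.6,162). Now fit the reader pose and lid position.

Run:
```python
from h import *
from scipy.optimize import least_squares
t=lambda u,v:(210+(u+.5)/3.6-.5,140+(v+.5)/3.6-.5); s=lambda u,v:(180+(u+.5)/5-.5,170+(v+.5)/5-.5)
obs=[('top',t(37,190),(167+55,50,62)),('top',t(257,93),(167-55,-50,62)),('top',t(210,245),(167-55,50,62)),
('top',t(243,136),(107,0,150)),('top',t(328,180),(55,0,112)),('scene',s(546,218),(107,0,150)),('scene',s(466,322),(55,0,112)),
('scene',s(767,253),(222,-50,62)),('scene',s(617,370),(112,-50,62))]
def W(p,q):
    c,sn=np.cos(p[2]),np.sin(p[2]);return np.array([p[0]+c*q[0]-sn*q[1],p[1]+sn*q[0]+c*q[1],q[2]])/1000
# x fwd, y left: card corner nearer robot (smaller world x) is +y
f=lambda p:np.concatenate([proj(n,W(p,q))[0]-px for n,px,q in obs])
r=least_squares(f,[524,-82,1.3],x_scale=[1,1,.01]);print(r.x,np.round(r.fun.reshape(-1,2),1))
p=r.x
for nm,q in (('mouth',(0,0,110)),('rear',(-190,0,110)),('knob',(107,0,132)),('card',(167,0,62)),('knobend',(219,0,132))):
    w=W(p,q);print(nm,np.round(w*1000),[np.round(proj(n,w)[0]) for n in('top','scene')])
o=[('top',t(121,79)),('scene',s(673,150))]
g=lambda c:np.concatenate([proj(n,np.array([c[0],c[1],157])/1000)[0]-px for n,px in o])
r=least_squares(g,[575,80]);print('can',r.x,r.fun)
for n,px in o: print(onz(n,px,.157))
```

```text
[524.81552147 -79.91197535   1.29303549] [[-0.5  0.7]
 [ 0.3 -0.3]
 [-0.3  0.3]
 [ 0.1  0.6]
 [ 0.3 -0.2]
 [ 0.3  0.8]
 [ 0.3 -0.5]
 [ 0.8  0.4]
 [-0.2  0.2]]
mouth [525. -80. 110.] [array([326., 197.]), array([256., 246.])]
rear [ 473. -263.  110.] [array([415., 225.]), array([190., 293.])]
knob [554.  23. 132.] [array([277., 180.]), array([289., 218.])]
card [571.  81.  62.] [array([251., 179.]), array([306., 220.])]
knobend [585. 131. 132.] [array([225., 164.]), array([322., 194.])]
can [584.33689156  90.8897727 ] [ 0.230317   -0.04103767  0.11112014 -0.33502339]
[0.58424086 0.09134425 0.157     ]
[0.58464669 0.08987484 0.157     ]
```

Request:
play_rows --pt "15 25 40 0 0 0 1" --pt "25 45 80 0 0 0.1 1" --pt "40 65 110 0 0 0.2 1" --pt "428 696 110 0 0 1.039 1" --pt "428 696 110 0 0 1.039 1" --pt "428 696 110 0 0 1.039 1" --pt "428 696 110 0 0 1.039 1" --pt "428 696 110 0 0 1.039 1" --pt "428 696 110 0 0 1.039 1" --pt "428 696 110 0 0 1.039 1" --pt "428 696 110 0 0 1.039 1" --pt "428 696 110 0 0 1.039 1" --pt "428 696 110 0 0 1.039 1" --pt "428 696 110 0 0 1.039 1" --pt "428 696 110 0 0 1.039 1" --pt "428 696 110 0 0 1.039 1" --pt "428 696 110 0 0 1.039 1" --pt "428 696 110 0 0 1.039 1" --pt "428 696 110 0 0 1.039 1" --pt "428 696 110 0 0 1.039 1" --force 30

```text
time: 3.57
eef_pos: [0.5644, 0.0604, 0.3413]
orientation: [0.437, 3.11, 0.0]
ft_force: [0.9, -1.5, 0.1]
opening: 0.0854
```

Request:
play_rows --pt "20 30 0 0 0 0 1" --pt "20 30 -40 0 0 0 1" --pt "20 30 -80 0 0 0 1" --pt "20 30 -110 0 0 0 1" --pt "20 30 -110 0 0 0 1" --pt "20 30 -110 0 0 0 1"

```text
time: 4.07
eef_pos: [0.5835, 0.088, 0.2302]
orientation: [-0.437, -3.109, 0.004]
ft_force: [0.5, 0.0, 0.9]
opening: 0.0854
```

Run:
```python
from rig import *
import cv2
print(bot.get_obs()['eef_pos'],bot.get_obs()['orientation'])
for n in("scene","top"):
    cv2.imwrite(f"pics/{n}2.png",snapshot(n)[:,:,::-1])
a=cv2.imread('pics/scene2.png');b=cv2.imread('pics/top2.png')
import numpy as np
cv2.imwrite('pics/c2.png',np.hstack([cv2.resize(x,None,fx=3,fy=3,interpolation=cv2.INTER_CUBIC) for x in(a[120:310,240:370],b[90:280,190:320])]))
```

```text
[0.58352647 0.08800137 0.23022231] [-0.43736864 -3.10871573  0.00385511]
```

View pics/c2.png

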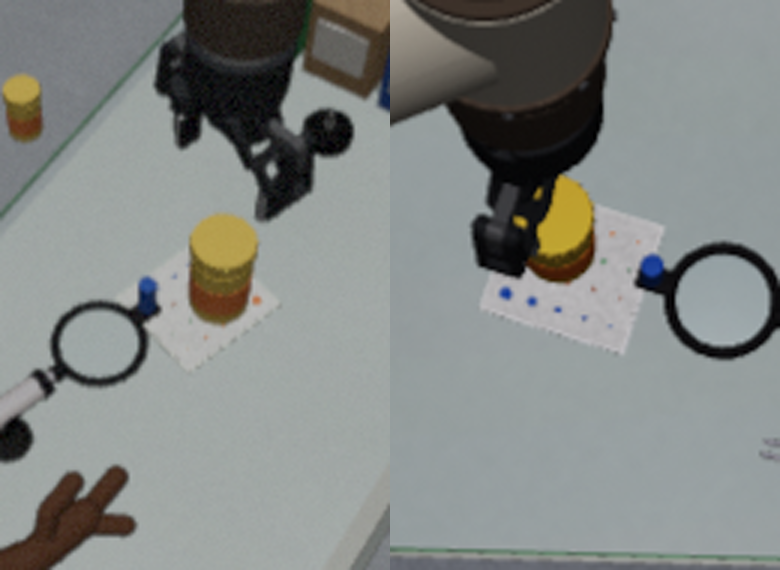

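The gripper is above the canister (lid at about crop (223,245) scene), jaws straddling it. Descend and grip.

Request:
play_rows --pt "1 3 -30 0 0 0 1" --pt "1 3 -60 0 0 0 1" --pt "1 3 -90 0 0 0 1" --pt "1 3 -107 0 0 0 1" --pt "1 3 -107 0 0 0 1" --pt "1 3 -107 0 0 0 -0.2" --pt "1 3 -107 0 0 0 -0.2" --pt "1 3 -107 0 0 0 -0.2" --pt "1 3 -107 0 0 0 -0.2" --pt "1 3 -107 0 0 0 -0.2" --pt "1 3 -107 0 0 0 -0.2" --pt "1 3 -107 0 0 0 -0.2" --force 30

```text
time: 5.17
eef_pos: [0.5867, 0.0919, 0.1272]
orientation: [0.436, 3.106, 0.003]
ft_force: [-1.0, 0.1, 7.2]
opening: 0.0551
```

Request:
play_rows --pt "0 0 10 0 0 0 -0.2" --pt "0 0 25 0 0 0 -0.2" --pt "0 0 45 0 0 0 -0.2" --pt "0 0 60 0 0 0 -0.2" --pt "0 0 60 0 0 0 -0.2"

```text
time: 5.58
eef_pos: [0.5869, 0.0919, 0.1885]
orientation: [0.436, 3.104, 0.005]
ft_force: [0.5, 0.1, -0.2]
opening: 0.055
```

Run:
```python
from rig import *
import cv2
print(bot.get_obs()['eef_pos'],bot.get_obs()['orientation'],bot.get_obs()['opening'])
for n in("scene","top"):
    cv2.imwrite(f"pics/{n}3.png",snapshot(n)[:,:,::-1])
a=cv2.imread('pics/scene3.png');b=cv2.imread('pics/top3.png')
import numpy as np
cv2.imwrite('pics/c3.png',np.hstack([cv2.resize(x,None,fx=3,fy=3,interpolation=cv2.INTER_CUBIC) for x in(a[120:310,240:370],b[90:280,190:320])]))
```

```text
[0.58694653 0.09193356 0.18845743] [0.43644117 3.10353373 0.00536212] 0.05503617295328409
```

View pics/c3.png

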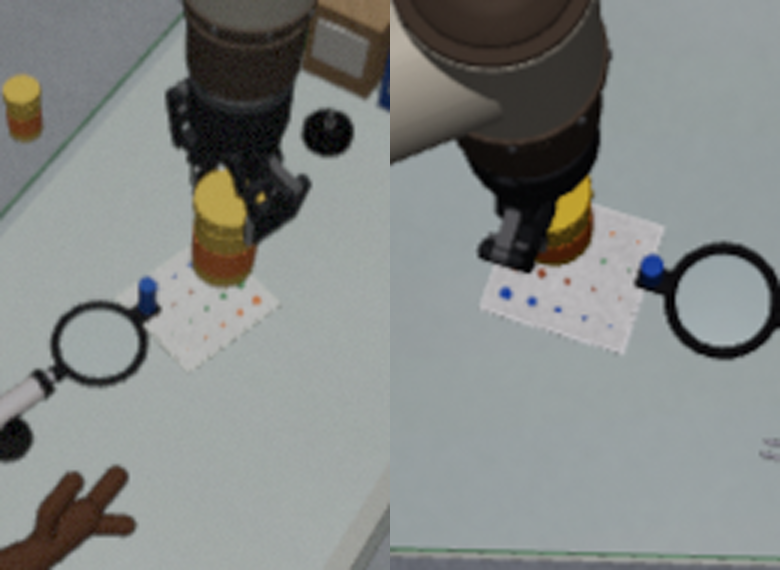

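Request:
play_rows --pt "-30 22 0 0 0 0 -0.2" --pt "-60 44 0 0 0 0 -0.2" --pt "-90 66 0 0 0 0 -0.2" --pt "-115 85 0 0 0 0 -0.2" --pt "-126 93 0 0 0 0 -0.2" --pt "-126 93 0 0 0 0 -0.2" --pt "-126 93 -20 0 0 0 -0.2" --pt "-126 93 -35 0 0 0 -0.2" --pt "-126 93 -45 0 0 0 -0.2" --pt "-126 93 -52 0 0 0 -0.2" --pt "-126 93 -52 0 0 0 -0.2" --pt "-126 93 -52 0 0 0 -0.2"

```text
time: 6.68
eef_pos: [0.459, 0.1839, 0.1314]
orientation: [-0.439, -3.11, 0.002]
ft_force: [-0.4, 0.1, -1.1]
opening: 0.0548
```

Request:
play_rows --pt "0 0 -2 0 0 0 -0.2" --pt "0 0 -4 0 0 0 -0.2" --pt "0 0 -4 0 0 0 -0.2" --pt "0 0 -4 0 0 0 -0.2"

```text
time: 7.02
eef_pos: [0.4589, 0.1844, 0.1282]
orientation: [0.438, 3.11, 0.001]
ft_force: [0.4, -0.4, -1.5]
opening: 0.055
```

Request:
play_rows --pt "0 0 -1 0 0 0 -0.2" --pt "0 0 -2 0 0 0 -0.2" --pt "0 0 -2 0 0 0 -0.2"

```text
time: 7.27
eef_pos: [0.4587, 0.1843, 0.1258]
orientation: [-0.438, -3.111, 0.0]
ft_force: [0.1, -0.1, -2.1]
opening: 0.0552
```

Request:
play_rows --pt "0 0 -1 0 0 0 -0.2" --pt "0 0 -1 0 0 0 -0.2" --pt "0 0 -1 0 0 0 -0.2"

```text
time: 7.52
eef_pos: [0.4589, 0.1845, 0.1254]
orientation: [0.438, 3.111, 0.0]
ft_force: [-1.3, -0.1, 2.8]
opening: 0.0544
```

Request:
play_rows --pt "0 0 -1 0 0 0 -0.2" --pt "0 0 -1 0 0 0 -0.2" --pt "0 0 -1 0 0 0 -0.2"

```text
time: 7.77
eef_pos: [0.459, 0.1846, 0.1253]
orientation: [0.437, 3.11, 0.001]
ft_force: [-4.3, 0.3, 7.4]
opening: 0.055
```

Request:
play_rows --pt "0 0 1 0 0 0 -0.2" --pt "0 0 1 0 0 0 0.4" --pt "0 0 1 0 0 0 0.6" --pt "0 0 1 0 0 0 0.8" --pt "0 0 1 0 0 0 1" --pt "0 0 1 0 0 0 1" --pt "0 0 1 0 0 0 1" --pt "0 0 1 0 0 0 1" --pt "0 0 30 0 0 0 1" --pt "0 0 60 0 0 0 1" --pt "0 0 95 0 0 0 1" --pt "0 0 110 0 0 0 1" --pt "0 0 110 0 0 0 1"

```text
time: 8.85
eef_pos: [0.4609, 0.1856, 0.2385]
orientation: [0.436, 3.104, 0.01]
ft_force: [1.3, 0.8, -0.4]
opening: 0.0855
```

Request:
play_rows --pt "30 -20 0 0 0 0 1" --pt "50 -50 0 0 0 0 1" --pt "65 -80 0 0 0 0 1" --pt "75 -115 0 0 0 0 1" --pt "85 -145 0 0 0 0 1" --pt "95 -161 0 0 0 0 1" --pt "95 -161 0 0 0 0 1" --pt "95 -161 0 0 0 0 1"

```text
time: 9.52
eef_pos: [0.5535, 0.0224, 0.2326]
orientation: [-0.442, -3.108, 0.001]
ft_force: [0.9, -0.2, 0.1]
opening: 0.0853
```

Run:
```python
from rig import *
import cv2
print(bot.get_obs()['eef_pos'],bot.get_obs()['orientation'],bot.get_obs()['opening'])
for n in("scene","top"):
    cv2.imwrite(f"pics/{n}4.png",snapshot(n)[:,:,::-1])
a=cv2.imread('pics/scene4.png');b=cv2.imread('pics/top4.png')
import numpy as np
cv2.imwrite('pics/c4.png',np.hstack([cv2.resize(x,None,fx=3,fy=3,interpolation=cv2.INTER_CUBIC) for x in(a[120:310,240:370],b[120:310,190:320])]))
```

```text
[0.55348359 0.02243573 0.2325771 ] [-4.41809258e-01 -3.10807879e+00  9.90396446e-04] 0.08531129734737652
```

View pics/c4.png

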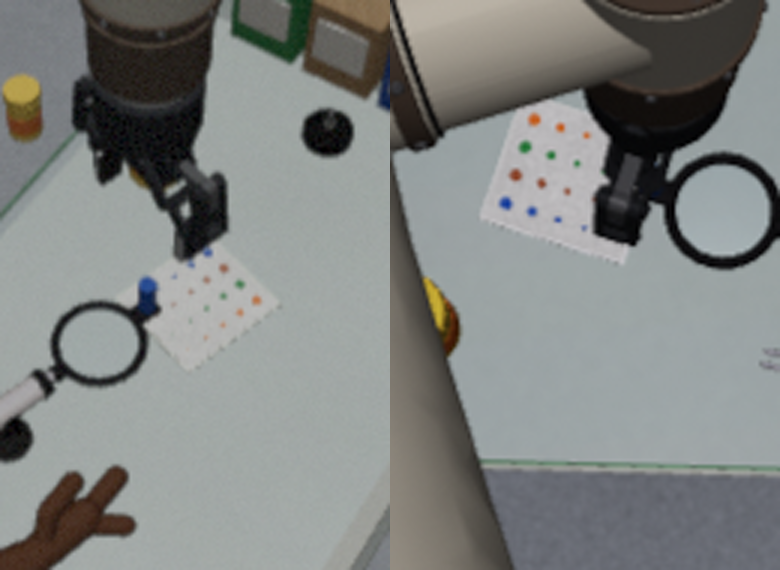

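Canister stands upright off the card (top crop (440,315)); the jaws straddle the knob (scene crop (148,295)). Descend and grip the knob.

Request:
play_rows --pt "0 0 -40 0 0 0 1" --pt "0 0 -75 0 0 0 1" --pt "0 0 -100 0 0 0 1" --pt "0 0 -116 0 0 0 1" --pt "0 0 -116 0 0 0 1" --pt "0 0 -116 0 0 0 0" --pt "0 0 -116 0 0 0 0" --pt "0 0 -116 0 0 0 -0.4" --pt "0 0 -116 0 0 0 -0.4" --pt "0 0 -116 0 0 0 -0.4" --force 60

```text
time: 10.45
eef_pos: [0.5544, 0.0236, 0.1191]
orientation: [0.438, 3.109, 0.002]
ft_force: [0.1, 0.4, -0.4]
opening: 0.0262
```

Run:
```python
from rig import *
import cv2
o=bot.get_obs();print(o['eef_pos'],o['opening'],o['ft_force'])
for n in("scene","top"):
    cv2.imwrite(f"pics/{n}5.png",snapshot(n)[:,:,::-1])
a=cv2.imread('pics/scene5.png');b=cv2.imread('pics/top5.png')
import numpy as np
cv2.imwrite('pics/c5.png',np.hstack([cv2.resize(x,None,fx=4,fy=4,interpolation=cv2.INTER_CUBIC) for x in(a[150:290,240:335],b[130:270,225:320])]))
```

```text
[0.554361   0.02363298 0.11914308] 0.026235998971505903 [ 0.14815606  0.35598401 -0.39060341]
```

View pics/c5.png

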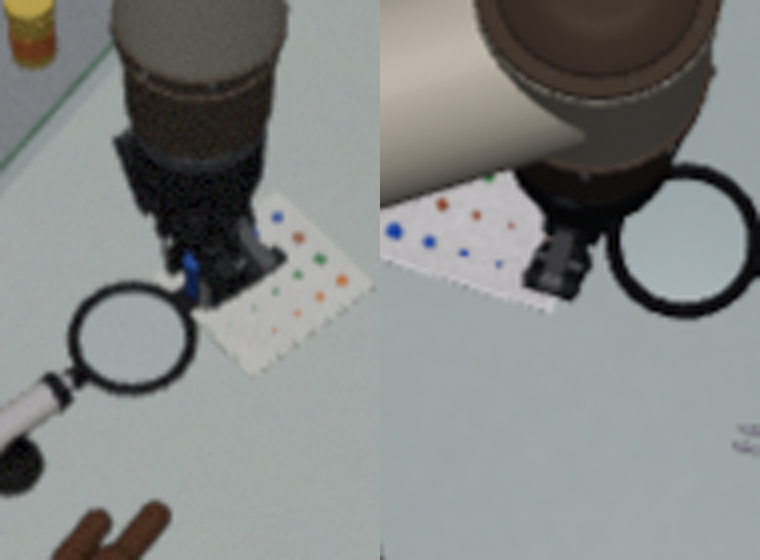

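Run:
```python
from h import *
e=np.array([.5544,.0236,.119]);ux=np.array([.274,.962,0]);uy=np.array([-.962,.274,0])
b=cv2.imread('pics/scene5.png')[180:255,265:325];b=cv2.resize(b,None,fx=9,fy=9,interpolation=cv2.INTER_CUBIC)
def pt(P,col):
    u=proj('scene',P)[0];q=((u-[265,180]+.5)*9-.5).astype(int);cv2.circle(b,tuple(int(v) for v in q),3,col,-1)
k=np.array([.5248,-.0799,0])+.107*ux
for z in(.114,.132,.150): pt(k+[0,0,z],(0,255,255))
for s in(-1,1):
  for w in(-1,1):
    for z in(0,.02): pt(e+uy*.013*s+ux*.011*w+[0,0,z+.002],(0,255,0) if s>0 else (0,0,255))
cv2.imwrite('pics/d5.png',b)
```

```text
(no output)
```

View pics/d5.png

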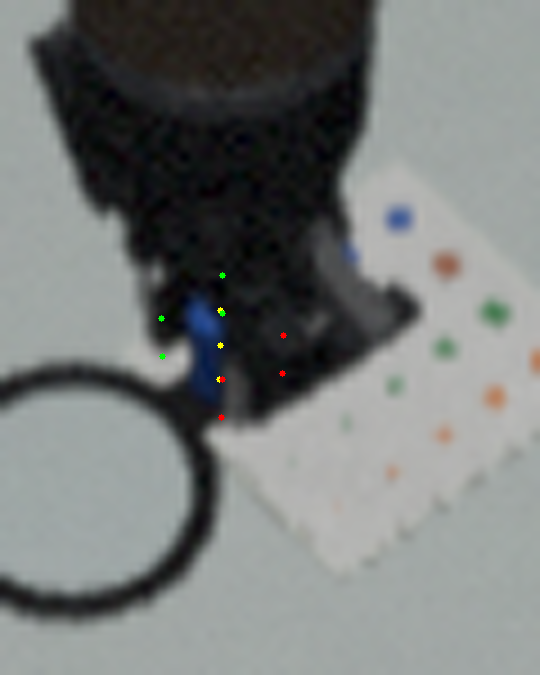

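The knob sits between the pads (partly hidden by the near finger at about (222,380) in the crop), agreeing with the fit. Close.

Request:
play_rows --pt "0 0 0 0 0 0 -0.8" --pt "0 0 0 0 0 0 -1" --pt "0 0 0 0 0 0 -1" --pt "0 0 0 0 0 0 -1" --pt "0 0 0 0 0 0 -1" --pt "0 0 0 0 0 0 -1" --force 60

```text
time: 11.05
eef_pos: [0.5541, 0.0233, 0.1185]
orientation: [0.438, 3.11, 0.0]
ft_force: [-0.5, 0.3, 5.1]
opening: 0.0142
```

Request:
play_rows --pt "2 5 0 0 0 0 -1" --pt "4 13 0 0 0 0 -1" --pt "7 24 0 0 0 0 -1" --pt "10 36 0 0 0 0 -1" --pt "14 48 0 0 0 0 -1" --pt "17 60 0 0 0 0 -1" --pt "21 72 0 0 0 0 -1" --pt "24 84 0 0 0 0 -1" --pt "26 92 0 0 0 0 -1" --pt "27 96 0 0 0 0 -1" --pt "27 96 0 0 0 0 -1" --pt "27 96 0 0 0 0 -1"

```text
time: 12.05
eef_pos: [0.5815, 0.1177, 0.1185]
orientation: [0.438, 3.11, -0.005]
ft_force: [1.7, -7.8, 5.6]
opening: 0.0144
```

```bash
cat > look.py <<'E'
import sys
from h import *
from rig import *
i=sys.argv[1]
o=bot.get_obs();print(o['time'],o['eef_pos'],o['opening'],o['ft_force'])
d=o['eef_pos'][:2]-[.5541,.0233];print('travel',d@[.2743,.9616],'lat',d@[-.9616,.2743])
A={}
for n in("scene","top"):
    A[n]=snapshot(n)[:,:,::-1].copy();cv2.imwrite(f"pics/{n}{i}.png",A[n])
cv2.imwrite(f'pics/c{i}.png',np.hstack([cv2.resize(x,None,fx=6,fy=6,interpolation=cv2.INTER_CUBIC) for x in(A['scene'][180:270,245:310],A['top'][150:240,280:345])]))
cv2.imwrite(f'pics/w{i}.png',np.hstack([cv2.resize(x,None,fx=1.4,fy=1.4) for x in (A['scene'][100:380,150:430],A['top'][100:380,150:430])]))
E
python3 look.py 6
```

```text
12.05 [0.58148581 0.11766067 0.11848729] 0.014426931368161415 [ 1.67542468 -7.78994979  5.60705649]
travel 0.0982491460771602 lat -0.0004510600740224545
```

View pics/c6.png

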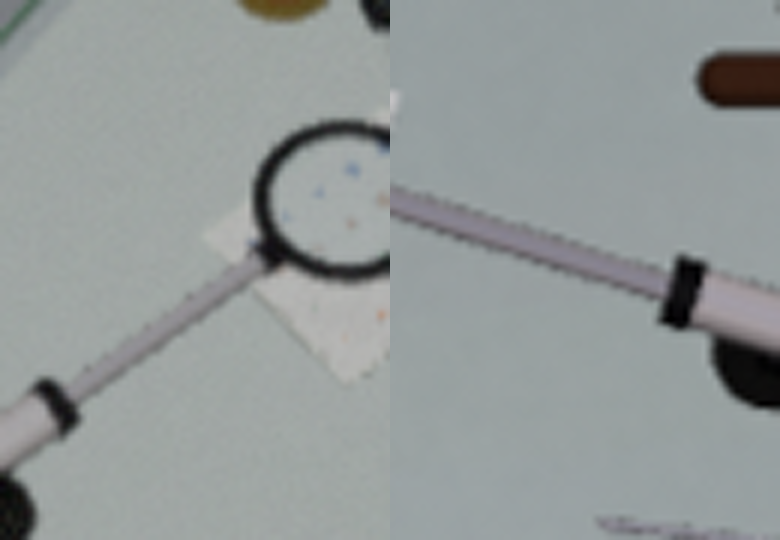

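View pics/w6.png

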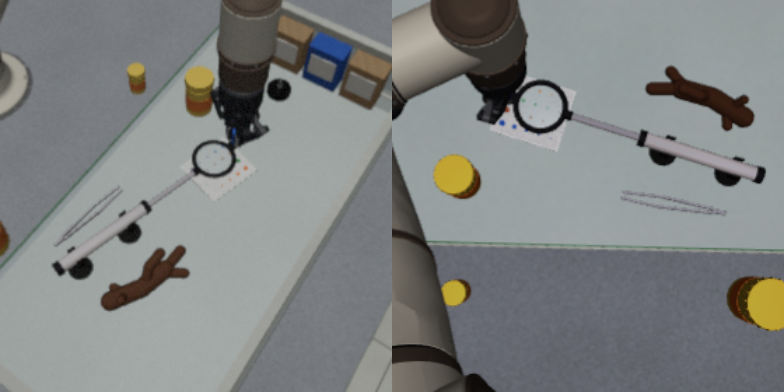

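No red at the mouth yet (scene crop (65,400)), as expected at about 98 mm. Continue.

Request:
play_rows --pt "1 5 0 0 0 0 -1" --pt "3 10 0 0 0 0 -1" --pt "3 10 0 0 0 0 -1" --pt "3 10 0 0 0 0 -1"

```text
time: 12.48
eef_pos: [0.5843, 0.1273, 0.1185]
orientation: [0.438, 3.111, -0.005]
ft_force: [0.7, -8.0, 5.6]
opening: 0.0144
```

```bash
python3 look.py 7
```

```text
12.4833 [0.58428959 0.12727482 0.11846749] 0.014409559538009525 [ 0.68205805 -8.04957145  5.61366281]
travel 0.10826318973394666 lat -0.0005100154690066107
```

View pics/c7.png

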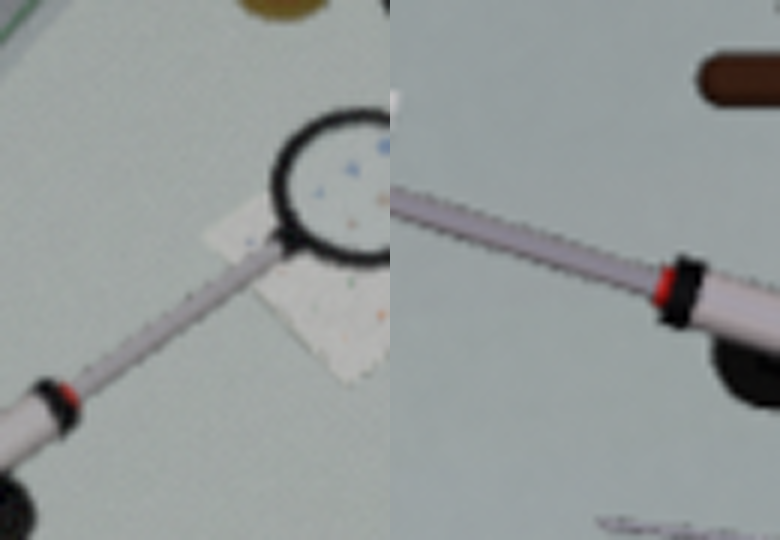

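```bash
cat > lens.py <<'E'
import sys
from h import *
ux=np.array([.2743,.9616])
def hole(n,im,px):
    g=cv2.resize(cv2.cvtColor(im,cv2.COLOR_BGR2GRAY),None,fx=4,fy=4,interpolation=cv2.INTER_CUBIC)
    m=(g>85).astype(np.uint8)
    k,lab,st,ce=cv2.connectedComponentsWithStats(m)
    p=((np.array(px)+.5)*4-.5).astype(int);l=lab[p[1],p[0]]
    c,_=cv2.findContours((lab==l).astype(np.uint8),cv2.RETR_EXTERNAL,cv2.CHAIN_APPROX_NONE)
    c=max(c,key=cv2.contourArea);e=cv2.fitEllipse(cv2.convexHull(c));return (np.array(e[0])+.5)/4-.5,np.array(e[1])/4
for n in('top','scene'):
    r=None
    for i in ['0']+sys.argv[1:]:
        L=(0 if i=='0' else .108)
        w=np.append(np.array([.5248,-.0799])+ux*(.055+L),.110)
        c,ax=hole(n,cv2.imread(f'pics/{n}{i}.png'),proj(n,w)[0])
        P=onz(n,c,.110)[:2]; r=P if r is None else r
        print(n,i,np.round(c,2),np.round(ax,1),np.round(P*1000,1),'travel',np.round((P-r)@ux*1000,1))
E
python3 lens.py 6 7
```

```text
top 0 [300.56 189.81] [30.9 31.8] [539.6 -26.2] travel 0.0
top 6 [255.7  175.76] [30.9 31.7] [567.   67.7] travel 97.8
top 7 [251.11 174.32] [31.  31.7] [569.9  77.3] travel 107.8
scene 0 [272.6  234.07] [23.2 26.7] [539.1 -28. ] travel 0.0
scene 6 [302.28 212.9 ] [21.9 25.9] [566.3  66.3] travel 98.1
scene 7 [305.3  210.82] [21.7 25.9] [569.2  76.1] travel 108.3
```

Both cameras and the TCP put the rod at about 108 mm; 4.4 mm more.

Request:
play_rows --pt "0.6 2.2 0 0 0 0 -1" --pt "1.2 4.2 0 0 0 0 -1" --pt "1.2 4.2 0 0 0 0 -1" --pt "1.2 4.2 0 0 0 0 -1" --pt "1.2 4.2 0 0 0 0 -1"

```text
time: 13.0
eef_pos: [0.5854, 0.1312, 0.1185]
orientation: [0.439, 3.111, -0.006]
ft_force: [0.9, -8.0, 4.6]
opening: 0.0141
```

```bash
python3 look.py 8; python3 lens.py 8
```

```text
13.0 [0.58543707 0.13118884 0.11846485] 0.014131344092216926 [ 0.92629611 -8.00142682  4.57533956]
travel 0.11234167007544107 lat -0.0005398117802295758
top 0 [300.56 189.81] [30.9 31.8] [539.6 -26.2] travel 0.0
top 8 [249.21 173.76] [30.9 31.7] [571.   81.3] travel 112.0
scene 0 [272.6  234.07] [23.2 26.7] [539.1 -28. ] travel 0.0
scene 8 [306.45 209.99] [21.7 25.8] [570.3  79.9] travel 112.3
```

View pics/c8.png

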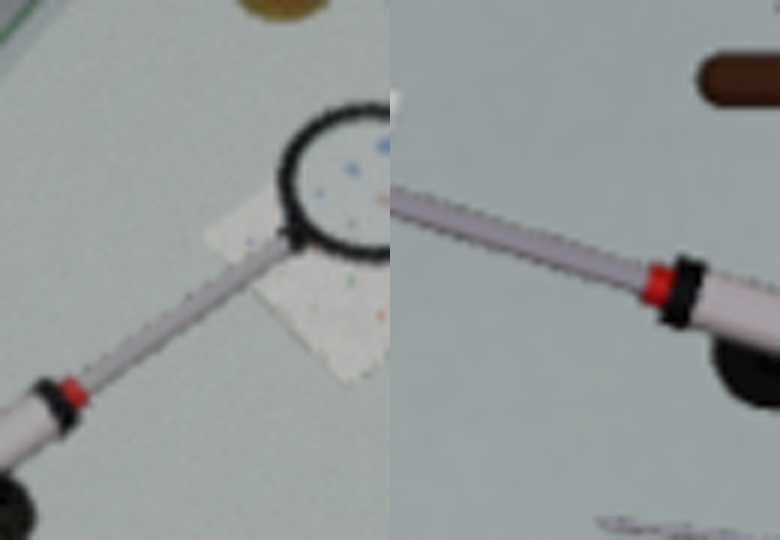

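View pics/w8.png

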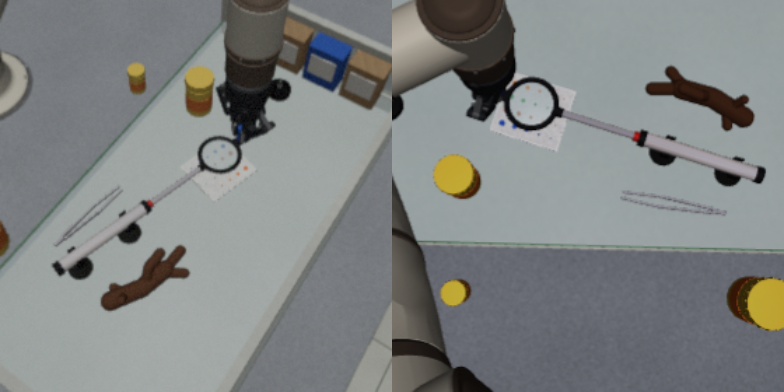

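The ring is out to the mouth (top crop (657,285)), measured at 112.0–112.3 mm. I'll add 0.6 mm of margin and check it holds.

Request:
play_rows --pt "0.2 0.6 0 0 0 0 -1" --pt "0.2 0.6 0 0 0 0 -1" --pt "0.2 0.6 0 0 0 0 -1" --pt "0.2 0.6 0 0 0 0 -1" --pt "0.2 0.6 0 0 0 0 -1" --pt "0.2 0.6 0 0 0 0 -1" --pt "0.2 0.6 0 0 0 0 -1" --pt "0.2 0.6 0 0 0 0 -1" --pt "0.2 0.6 0 0 0 0 -1" --pt "0.2 0.6 0 0 0 0 -1"

```text
time: 13.93
eef_pos: [0.5855, 0.1316, 0.1184]
orientation: [0.439, 3.111, -0.006]
ft_force: [1.2, -8.7, 4.6]
opening: 0.014
```

```bash
python3 look.py 9; python3 lens.py 8 9
```

```text
13.9333 [0.58554999 0.13160716 0.11844083] 0.013955139381581171 [ 1.19831782 -8.70794994  4.60244189]
travel 0.11277489755166833 lat -0.0005336589064503846
top 0 [300.56 189.81] [30.9 31.8] [539.6 -26.2] travel 0.0
top 8 [249.21 173.76] [30.9 31.7] [571.   81.3] travel 112.0
top 9 [249.01 173.69] [30.9 31.7] [571.1  81.7] travel 112.4
scene 0 [272.6  234.07] [23.2 26.7] [539.1 -28. ] travel 0.0
scene 8 [306.45 209.99] [21.7 25.8] [570.3  79.9] travel 112.3
scene 9 [306.6 209.9] [21.7 25.9] [570.5  80.3] travel 112.7
```

View pics/c9.png

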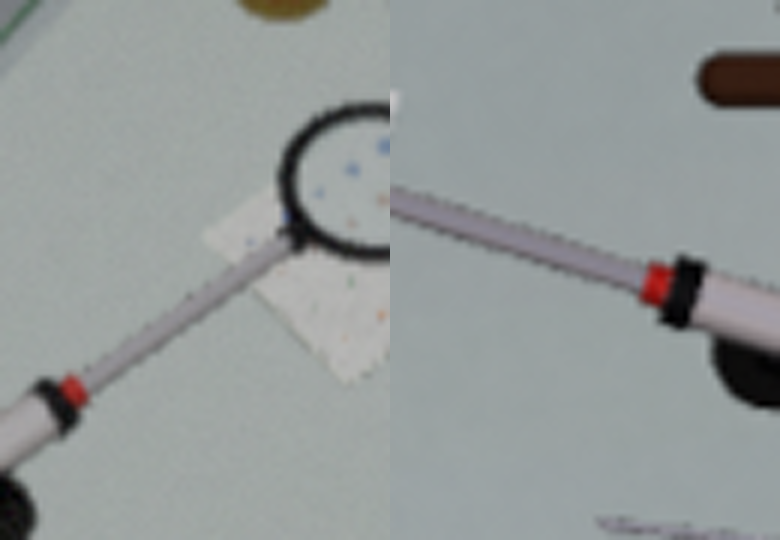

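The red ring shows whole at the mouth (top crop (657,285)), rod at about 112.5 mm and held steady for a second. Handing in.

```bash
python3 -c "
from rig import workorder
print(workorder.sign_off())"
```

```text
the job is handed in; nothing more can be done
None
```

The job is handed in. It ended at about 14 s on the clock, with the arm still holding the magnifier out against its spring.

- **Canister:** I moved the middle-sized yellow canister off the card and set it upright on the glass at about (0.46, 0.185) m. Pictures from both cameras after the move show it standing upright, clear of the card.
- **Magnifier:** I pulled the knob out with a 60 N grip and never let go of it. The last checks put the rod at 112.4 mm (top camera), 112.7 mm (scene camera) and 112.8 mm (gripper position), against the 112 mm mark. The red ring shows whole at the tube mouth and the lens is over the card. The spring pull along the rod was about 8 N.
- **Left alone:** I did not touch the driftwood, tweezers or airstone. The driftwood and tweezers look unmoved in the pictures. The airstone does too, though I did not measure it again at the end.

None of the checks failed. The three rod readings agree to within 0.4 mm.

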